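# Lock the disc spindle and take off its cap of unknown thread hand

### The job

The left one of the two upright grinding spindles is to get a new disc: take the thin lock pin out of its wooden block, push it fully home through the lock ear of that spindle's flange into the hole below, and let go of it, so that the spindle cannot turn. Then unscrew that spindle's knurled cap; its thread may be right-hand or left-hand, so if it will not give one way try the other, and lift it off. Finish while still holding the cap upright and still, straight above its spindle and at least 5 cm clear of the spindle's end, with the pin still home, and leave the other spindle's cap and the other things on the bench as they are.

Things in the scene. Friction and masses are not known exactly. Their poses are not given: they have to be found in the camera images.
- head_a: one of two like upright grinding spindles, fixed to the bench; work on the one at the left (y > 0). Origin: spindle axis at bench level, z up, lock ears toward its -x. Foot plate 128 x 100 x 10 mm (x -76 to +52), round grey housing to z = 40 mm, steel flange 89 mm wide at z 41 to 51; a lock ear (30 x 26 mm) of the flange lies over one of the housing, both bored at x = -58
- head_b: the other head, same size and looks as head_a. The two run in contrary directions, so one has a right-hand and the other a left-hand thread; which of them stands at the left changes, and nothing outside shows it
- lock_a (a point): centre of the mouth of the lock hole in head a, on the flange ear's top, z = 51 mm, 58 mm from the spindle axis (fixed to the housing). The hole is vertical, 9 mm wide with a small chamfer, 35 mm deep through flange ear and housing ear, which are in line at the start
- lock_b (a point): the same point of head b
- nose_a (a point): end of head a's spindle nose, on the axis, z = 92 mm, hidden in the cap at the start; the nose is 20 mm thick with raised thread runs 30 mm across, and a sprung washer round it keeps the cap tight
- nose_b (a point): the same point of head b
- spindle_a (a joint): turn of head a's spindle in its housing, rad, anticlockwise positive seen from above; 0 = lock holes in line (where it starts); with the pin home about 0.06 rad of play either way; without the pin it turns almost freely, so the cap would only carry it round
- spindle_b (a joint): the same for head b
- cap_a: round knurled steel cap on head a, 44 mm across, 42 mm high, closed on top, about 140 g. Origin: centre of its lower rim, 58 mm above the bench when tight (its top at 100); z up, x along that of head_a when tight. Right-hand thread loosens anticlockwise seen from above, left-hand clockwise; lead 18 mm a turn, so it rises 0.3 mm per 0.1 rad
- cap_b: the same cap on head b. Both caps: three-start quick thread; turned the wrong way it stops dead within 0.15 rad (play of the pin included), the right way it takes under 0.3 N m (spring-loaded at first), can be lifted off from about 1.05 rad of turn onward and meets a stop at about 1.55 rad, where it still lifts off
- lock_pin: steel lock pin, 58 mm long, 40 g, standing upright in the wooden block: shank 7 mm thick, 32 mm long, tapered foot; above it a knurled head 12 mm thick, 26 mm high, whose shoulder rests on the block (later on the ear). Origin: tip of the foot, on the axis, z up; at z = 6 mm at the start and at z = 19 mm when fully home
- pin_block: dark wooden block 44 x 80 x 38 mm (x, y, z), fixed; origin: centre of its underside. The pin's 10 mm hole is at y = +18 mm; at y = -22 mm stands a taper drift, 11 mm thick, dark, fixed, its top at z = 82 mm, to be left there
- rusty_nut: rusty hexagon nut, 30 mm across, on the steel offcut; leave it alone
- parallel: ground steel block 35 x 70 x 25 mm with two holes, front right; leave it alone
- chalk: flat stick of soapstone, 115 x 16 x 8 mm; leave it alone
- nozzle: copper torch nozzle standing on end, 25 mm across, 68 mm high; leave it alone

How it is judged (in metres and radians):
On the way, in this order (a step that is already met when the one before it is completed fails the run):
1. the lock pin is fully home in the left spindle's lock hole and let go (((world y of head_a above 0 m and z of lock_pin in the frame of head_a between 0.012 and 0.022 m and horizontal distance between lock_pin and lock_a below 0.004 m and angle between lock_pin's own z axis and vertical below 0.12 rad and contact force between the fingers and lock_pin below 0.2 N) or (world y of head_b above 0 m and z of lock_pin in the frame of head_b between 0.012 and 0.022 m and horizontal distance between lock_pin and lock_b below 0.004 m and angle between lock_pin's own z axis and vertical below 0.12 rad and contact force between the fingers and lock_pin below 0.2 N))), for 0.3 s.
2. with the pin home, the left spindle's cap has been turned loose on its thread (((world y of head_a above 0 m and z of lock_pin in the frame of head_a between 0.012 and 0.022 m and horizontal distance between lock_pin and lock_a below 0.004 m and angle between lock_pin's own z axis and vertical below 0.12 rad and contact force between the fingers and lock_pin below 0.2 N and angle between the x axis of cap_a and the x axis of head_a, either way round above 0.7 rad and z of cap_a in the frame of head_a below 0.085 m) or (world y of head_b above 0 m and z of lock_pin in the frame of head_b between 0.012 and 0.022 m and horizontal distance between lock_pin and lock_b below 0.004 m and angle between lock_pin's own z axis and vertical below 0.12 rad and contact force between the fingers and lock_pin below 0.2 N and angle between the x axis of cap_b and the x axis of head_b, either way round above 0.7 rad and z of cap_b in the frame of head_b below 0.085 m))), for 0.05 s.
At the end, for the whole second after the job is handed in: pin home in the left head (tip at 12 to 22 mm height, within 4 mm of the hole axis, tilt < 0.12 rad), let go; that cap gripped, rim over 135 mm high, within 60 mm of the axis, tilt < 0.3 rad, under 0.03 m/s, off the head; spindle within 0.12 rad of 0; other cap moved under 10 mm (((world y of head_a above 0 m and z of lock_pin in the frame of head_a between 0.012 and 0.022 m and horizontal distance between lock_pin and lock_a below 0.004 m and angle between lock_pin's own z axis and vertical below 0.12 rad and contact force between the fingers and lock_pin below 0.2 N and height (world z) of cap_a above 0.135 m and horizontal distance between cap_a and head_a below 0.06 m and angle between cap_a's own z axis and vertical below 0.3 rad and contact force between the fingers and cap_a above 1 N and contact force between cap_a and head_a below 0.05 N and linear speed of cap_a below 0.03 m/s and value of joint spindle_a between -0.12 and 0.12 rad and distance of cap_b from where it was at the start of the episode below 0.01 m) or (world y of head_b above 0 m and z of lock_pin in the frame of head_b between 0.012 and 0.022 m and horizontal distance between lock_pin and lock_b below 0.004 m and angle between lock_pin's own z axis and vertical below 0.12 rad and contact force between the fingers and lock_pin below 0.2 N and height (world z) of cap_b above 0.135 m and horizontal distance between cap_b and head_b below 0.06 m and angle between cap_b's own z axis and vertical below 0.3 rad and contact force between the fingers and cap_b above 1 N and contact force between cap_b and head_b below 0.05 N and linear speed of cap_b below 0.03 m/s and value of joint spindle_b between -0.12 and 0.12 rad and distance of cap_a from where it was at the start of the episode below 0.01 m))); the arm keeps its last pose, push and grip.
It fails at once if the other head's cap is disturbed (moved more than 15 mm) ((world y of head_a below 0 m and distance of cap_a from where it was at the start of the episode above 0.015 m) or (world y of head_b below 0 m and distance of cap_b from where it was at the start of the episode above 0.015 m)).
It fails at once if a bystander is knocked more than 40 mm out of its place (distance of any of rusty_nut, parallel, chalk, nozzle from where it was at the start of the episode above 0.04 m).
It also fails if it takes over 67 s, if anything falls off the work surface, if the arm or the gripper's body presses on something with over 40 N, if the wrist force passes 120 N, or if a joint passes its speed limit or range.

### The arm

A 6-joint arm with a two-finger parallel gripper is mounted at the origin on a cart in front of the work surface, level with it; the furniture and walls round the work are solid. World frame = base frame: x ahead of the robot, y to its left, z up, the work surface at z = 0. Lengths are in mm, angles in rad, forces in N, time in s.
With the tool pointing down it reaches from about 325 to 775 mm from the base axis. Payload 5.5 kg.
Tool frame: the origin (TCP) lies at the very end of the fingers, on their centre line; the grasp point (between the pads) lies 19 mm behind it (bot.grip_point_offset is the z of the grasp point in the tool frame, in mm); z points along the fingers, y is the line along which they close (so a half turn about z gives the same grasp; the last joint's range is limited). The gripper opens to 88 mm and grips with 3 to 60 N. Pads are 20 mm wide; open, the fingers measure 115 mm over their backs; the gripper's body (75 mm by 178 mm) begins 61 mm behind the grasp point.
Start: joints at [1.207, 0.091, 1.231, -0, 1.82, -0.057], TCP at [181.21, 571.996, 222.631] pointing down, gripper open.
Joint ranges: [-2.87, 2.87], [-0.86, 2.18], [0.17, 2.46], [-1.51, 4.65], [0.06, 2.69], [-2.65, 2.65]. Speed limits (rad/s): [2.57, 2.57, 3.01, 3.14, 3.14, 3.14].

### API

Orientations are given as a unit quaternion [x, y, z, w].
In Python, from cell import bot, eyes, telemetry, workorder gives the robot as it stands (bot), with the cameras (eyes), the readings (telemetry) and the job (workorder).
- The arm moves only by the shell command python3 nudge.py 'ROWS' [FORCE]. ROWS is a JSON list of rows, 1 to 12 of them, each of 5 numbers: dx, dy, dz in mm, then a turn about the tool's z in rad, then the opening from 0.0 (shut) to 1.0 (fully open); each row is the pose to reach, as a shift and turn from the pose commanded when the command began, along the tool's axes at that moment; what a row does not reach only later rows make up. A row lasts 1/10 s, in which the tool goes at most 50 mm and 0.15 rad, less where a joint would pass 70% of its speed; a pose out of reach is approached as far as the arm can. The fingers move at their own pace and stop on an object; FORCE is the grip in N (left out, the last holds). Time passes only in rows, so rows that do not move let the fingers close. It prints the time, the measured TCP pose, the force, the opening and the grip force at its end.
- telemetry.get_obs(): the state, without advancing time (a new reading comes with each control period).
- eyes.camera(name): name is "scene" or "top" or "wrist"; returns a dict with "color" (480x640x3 uint8, red, green, blue), "z_map" (480x640 float32, mm along the optical axis (not along the pixel's ray), 0 where there is no reading), "fov_y" (degrees; the focal length in pixels is half the picture's height over the tangent of half this angle, whatever the lens; pixels are square), "cx", "cy" (the principal point, pixels), "xyz" and "attitude" of the camera in the world; the wrist camera has in their place "tool_from_camera" (4x4, takes a point from camera to tool coordinates, whose origin is the TCP and whose axes are the flange's). Camera axes: x right, y up, looking along -z (the intrinsics and any distortion apply to the point x, -y, -z); pixel columns grow to the right and rows downward; lengths in mm; the calibration is good to about 2 mm. A picture is of the moment at which its call begins: read the wrist's pose just before it.
- workorder.hand_in(): hands the job in; it is judged then, once.
The state is a dict: "clock": time; "qpos": joint angles; "joint_velocities": joint speeds; "joint_efforts": joint torques, N m; "position": TCP position; "eef_rot": TCP orientation; "contact_force": force on the tool from outside, world axes, zero at the start; "torque": the same for the moment, N m; "opening": opening from 0.0 (shut) to 1.0 (fully open); "grasp_force": force on a finger pad.
Only numpy, scipy, OpenCV 4.12 (cv2) and the standard library are available. Lean on these libraries where they do the work, as an engineer would, in place of code of your own. Each camera call takes 0.05 s, during which the arm holds its last target. There are 200 camera calls.

## Working session

There is one attempt and no reset: what is moved stays moved. The work goes in short steps, Python scripts to look and compute and a shell command to move; the robot and the scene stay as the last step left them, time stands still between calls to the robot, and variables do not carry over. Pictures are saved under pics/ and viewed, at most 10 in all, crops included, and the job is handed in when it is done.

```bash
ls; mkdir -p pics
cat > h.py <<'E'
import numpy as np,cv2
from scipy.spatial.transform import Rotation as R
from cell import bot, eyes, telemetry, workorder
def cloud(name):
    o=telemetry.get_obs(); c=eyes.camera(name); z=c["z_map"]; H,W=z.shape
    f=H/2/np.tan(np.radians(c["fov_y"])/2)
    u,v=np.meshgrid(np.arange(W),np.arange(H))
    P=np.stack([(u-c["cx"])/f*z,-(v-c["cy"])/f*z,-z],-1)
    if name=="wrist":
        T=np.array(c["tool_from_camera"]); P=P@T[:3,:3].T+T[:3,3]
        P=P@R.from_quat(o["eef_rot"]).as_matrix().T+np.array(o["position"])
    else:
        P=P@R.from_quat(c["attitude"]).as_matrix().T+np.array(c["xyz"]) 
    P[z==0]=np.nan
    return c,P
E
python3 - <<'E'
from h import *
print(telemetry.get_obs())
for n in("scene","top","wrist"):
    c,P=cloud(n); print(n,{k:v for k,v in c.items() if k not in("color","z_map")})
    cv2.imwrite(f"pics/{n}0.png",c["color"][:,:,::-1]); np.save(n+"P.npy",P)
E
```

```text
cell.py
nudge.py
pics
{'clock': 0.0, 'qpos': array([ 1.20729524e+00,  9.18229314e-02,  1.23184464e+00, -1.08993830e-05,
        1.81980123e+00, -5.67293841e-02]), 'joint_velocities': array([-2.54245530e-05,  5.05999403e-04,  1.36731821e-03,  6.40170666e-06,
       -7.88324418e-04,  2.25020966e-03]), 'joint_efforts': array([-1.67165163e-04, -4.46475363e+01, -4.06426263e+01,  6.96742628e-02,
        3.00255138e-02, -1.51591412e-04]), 'position': array([181.10832082, 571.70956493, 221.55168371]), 'eef_rot': array([ 1.52786356e-01,  9.88258797e-01, -9.18546320e-04, -1.90490198e-04]), 'contact_force': array([-0.67605646, -0.34131924,  0.04471768]), 'torque': array([ 0.02182674, -0.01674609,  0.09418854]), 'grasp_force': 0.0, 'opening': 0.9990918185244709}
scene {'fov_y': 44.49531000189757, 'cx': 329.5335585911048, 'cy': 233.25149443058552, 'xyz': array([-131.2160132 , -690.24391256, 1056.28924587]), 'attitude': array([ 0.34445579, -0.14632427, -0.36532262,  0.85233726])}
top {'fov_y': 44.36507612670725, 'cx': 317.16227736994983, 'cy': 242.1321662880569, 'xyz': array([ 346.03468104,  -56.45161893, 1304.46858932]), 'attitude': array([ 0.05378993, -0.06165595, -0.69884427,  0.71057855])}
wrist {'fov_y': 59.37135014491375, 'cx': 326.85569499291614, 'cy': 238.09134283414943, 'tool_from_camera': array([[ 3.82977085e-04,  9.52667436e-01,  3.04014160e-01,
         8.45413153e+01],
       [ 9.99999766e-01, -5.37319688e-04,  4.24026217e-04,
        -8.91131891e-02],
       [ 5.67308763e-04,  3.04013927e-01, -9.52667419e-01,
        -1.62485392e+02],
       [ 0.00000000e+00,  0.00000000e+00,  0.00000000e+00,
         1.00000000e+00]])}
```

View pics/top0.png

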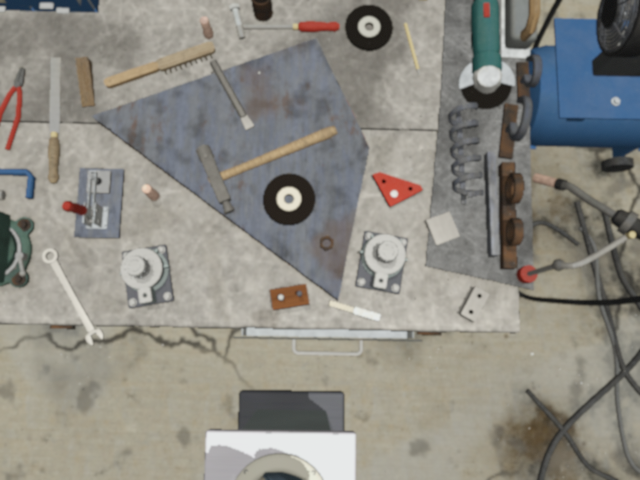

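View pics/scene0.png

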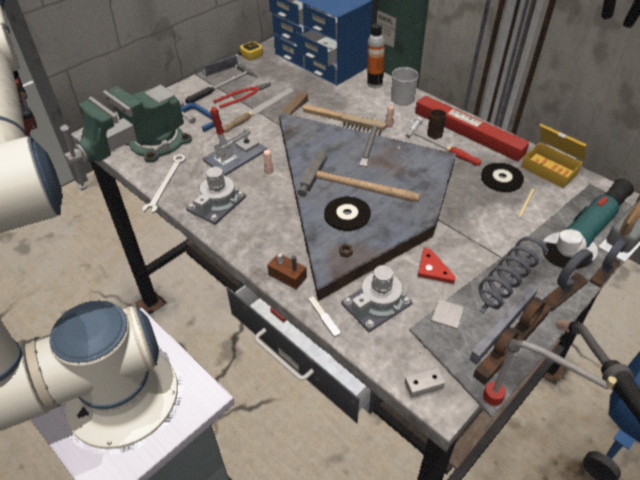

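Top view: left head with its cap near (140,265), lock ear at about (146,294), right head at (385,253), and the block at (290,296) with two uprights near (281,297) and (299,293). Next I measure these from the depth maps.

Run:
```python
from h import *
P=np.load("topP.npy"); c=cv2.imread("pics/top0.png")
np.set_printoptions(precision=1,suppress=True)
for u,v in [(140,265),(146,294),(385,253),(281,297),(299,293),(290,296),(220,270),(200,310),(280,470),(300,60)]: print((u,v),P[v,u])
def reg(P,x0,x1,y0,y1,z0,z1):
    m=(P[...,0]>x0)&(P[...,0]<x1)&(P[...,1]>y0)&(P[...,1]<y1)&(P[...,2]>z0)&(P[...,2]<z1); return m
S=np.load("sceneP.npy")
for n,Q in(("top",P),("scene",S)):
  h=P[265,140]; 
  m=reg(Q,h[0]-60,h[0]+60,h[1]-60,h[1]+60,90,110); print(n,"cap",Q[m].mean(0),np.median(Q[m],0),m.sum(),np.ptp(Q[m],0))
  h=P[296,290]
  for z0,z1 in((30,45),(48,100)):
    m=reg(Q,h[0]-60,h[0]+60,h[1]-60,h[1]+60,z0,z1); print(n,"blk",Q[m].mean(0),m.sum(),np.ptp(Q[m],0))
    if z0==48: print(Q[m])
a=cv2.resize(c[240:320,110:190],(400,400),interpolation=cv2.INTER_CUBIC);b=cv2.resize(c[260:340,250:330],(400,400),interpolation=cv2.INTER_CUBIC)
cv2.imwrite("pics/crop.png",np.hstack([a,b]))
```

```text
(140, 265) [490.3 293.4 104.3]
(146, 294) [436.2 296.6  35.2]
(385, 253) [ 524.4 -209.1  100.2]
(281, 297) [nan nan nan]
(299, 293) [440.4 -32.4  78.8]
(290, 296) [437.  -12.4  35.6]
(220, 270) [494.6 145.7   0.4]
(200, 310) [405.2 184.9   5.7]
(280, 470) [75.9  0.8 15.3]
(300, 60) [972.9 -23.2  48.8]
top cap [488.8 303.8 100.7] [488.5 303.6 101. ] 354 [42.1 41.  16.3]
top blk [437.  -12.9  38.4] 748 [ 88.6 102.9  14.4]
top blk [469.2 -41.4  56.8] 161 [70.6 84.1 37.8]
[[495.9 -26.5  51.2]
 [496.3 -30.7  48.4]
 [496.3 -32.9  49.1]
 [496.1 -35.1  50.8]
 [496.1 -37.2  51.6]
 [496.4 -39.3  49.1]
 [496.3 -41.5  50.1]
 [496.4 -45.8  50.2]
 [496.6 -50.1  49.4]
 [496.6 -52.2  48.9]
 [496.6 -56.5  49.9]
 [496.8 -58.6  48.6]
 [496.6 -60.8  50.6]
 [496.8 -62.9  49.3]
 [496.9 -65.1  48.7]
 [493.8 -33.   52. ]
 [493.9 -37.3  52. ]
 [494.3 -39.4  48.3]
 [494.5 -45.8  48.2]
 [493.8 -54.4  55.3]
 [494.  -56.5  53.8]
 [494.5 -58.7  49.5]
 [494.6 -63.   49.6]
 [494.3 -67.2  52.5]
 [494.3 -69.4  53. ]
 [491.9 -28.7  49.5]
 [492.1 -30.8  48.1]
 [491.7 -33.   51.6]
 [492.  -35.1  49.6]
 [491.9 -37.3  50.
[... 6851 characters left out ...]
 58.1]
 [435.8 -36.1  60.1]
 [437.  -38.2  60.8]
 [470.5 -61.4  51.2]
 [473.  -62.1  49.7]
 [473.6 -64.7  51.3]
 [473.8 -67.8  53.5]
 [479.7 -68.2  48.9]
 [480.2 -70.9  50.7]
 [433.  -32.3  56. ]
 [434.9 -33.6  55.4]
 [434.6 -37.3  58.6]
 [437.3 -37.6  56.7]
 [468.3 -60.3  48.7]
 [470.3 -64.8  50.6]
 [472.2 -66.1  50. ]
 [474.2 -67.2  49.2]
 [477.2 -70.7  49.5]
 [479.1 -72.   49. ]
 [433.9 -31.   50.8]
 [433.1 -35.4  54.9]
 [437.6 -33.5  49.6]
 [439.  -35.4  50. ]
 [467.  -64.9  50. ]
 [468.9 -66.2  49.4]
 [470.7 -67.5  49. ]
 [433.1 -35.2  51.4]
 [436.4 -34.7  48.1]
 [437.7 -36.6  48.5]
 [464.3 -70.8  53.6]
 [468.3 -69.9  49.4]
 [470.1 -71.3  49.1]
 [466.3 -71.9  49.3]
 [460.7 -71.2  50. ]]
```

View pics/crop.png

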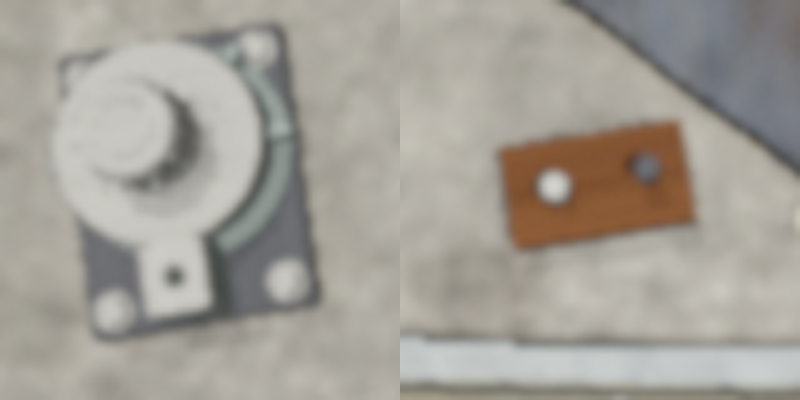

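Crops: pin (bright top) at about (281,297), dark drift at about (299,293), lock hole at (145,295) in front of the cap. I'll get the rough head and block yaws, then take wrist views.

```bash
cat >> h.py <<'E'
def ray(c,u,v,z,o=None):
    f=240/np.tan(np.radians(c["fov_y"])/2)
    d=np.array([(u-c["cx"])/f,-(v-c["cy"])/f,-1.])
    if "tool_from_camera" in c:
        T=np.array(c["tool_from_camera"]);Rm=R.from_quat(o["eef_rot"]).as_matrix()
        d=Rm@T[:3,:3]@d; p=Rm@T[:3,3]+np.array(o["position"])
    else: d=R.from_quat(c["attitude"]).as_matrix()@d; p=np.array(c["xyz"])
    return p+d*(z-p[2])/d[2]
def goto(x,y,z,yaw=None,at=None):
    "shift in present tool axes; yaw=direction angle of tool y in world (mod pi)"
    o=telemetry.get_obs(); Rm=R.from_quat(o["eef_rot"]).as_matrix()
    s=Rm.T@(np.array([x,y,z])-np.array(at if at is not None else o["position"]))
    t=0
    if yaw is not None:
        cur=np.arctan2(Rm[1,1],Rm[0,1]); t=-((yaw-cur+np.pi/2)%np.pi-np.pi/2)
    print("shift",s.round(1),"turn",round(t,3),"q6",o["qpos"][5].round(3),"tilt",Rm[:,2].round(4)); return s,t
E
python3 - <<'E'
from h import *
c=eyes.camera("top")
for n,u,v,z in [("hole",145,295,51),("cap",134.5,265.5,100),("pin",281,297.2,64),("drift",299,293,82),("fpl1",122,252,10),("fpl2",129.5,307.5,10),("bl1",270,290,38),("bl2",306,284.5,38)]: print(n,ray(c,u,v,z).round(1))
goto(431,298,200,1.4); goto(431,298,200,1.5)
E
```

```text
hole [432.9 294.2  51. ]
cap [489.6 305.8 100. ]
pin [432.1   5.5  64. ]
drift [440.1 -32.5  82. ]
fpl1 [529.9 362.4  10. ]
fpl2 [408.  337.7  10. ]
bl1 [448.9  30.8  38. ]
bl2 [462.1 -46.3  38. ]
shift [-320.9 -185.6   22.1] turn -0.136 q6 -0.057 tilt [-4.0e-04 -1.2e-03 -1.0e+00]
shift [-320.9 -185.6   22.1] turn -0.236 q6 -0.057 tilt [-4.0e-04 -1.2e-03 -1.0e+00]
```

```bash
python3 -c "
from h import *
goto(433,294,190,1.77)"; python3 nudge.py '[[-40,-25,0,-0.1,0.35],[-85,-50,0,-0.2,0.35],[-130,-75,0,-0.3,0.35],[-175,-100,5,-0.4,0.35],[-220,-130,15,-0.5,0.35],[-265,-155,25,-0.51,0.35],[-305,-178,32,-0.51,0.35],[-322,-188,32,-0.51,0.35],[-322,-188,32,-0.51,0.35],[-322,-188,32,-0.51,0.35],[-322,-188,32,-0.51,0.35]]'
python3 - <<'E'
from h import *
o=telemetry.get_obs(); c,P=cloud("wrist"); np.save("wP.npy",P)
print(o["position"].round(2),o["eef_rot"].round(4))
cv2.imwrite("pics/w1.png",c["color"][:,:,::-1])
m=(P[...,2]>95)&(P[...,2]<106)&(np.hypot(P[...,0]-488,P[...,1]-304)<40)
print("cap depth",P[m].mean(0).round(2),np.median(P[m],0).round(2),np.ptp(P[m],0).round(1))
E
```

```text
shift [-324.  -188.8   32.1] turn -0.506 q6 -0.057 tilt [-4.0e-04 -1.2e-03 -1.0e+00]
clock: 1.3
position: [430.8, 296.4, 190.9]
eef_rot: [-0.102, 0.995, 0.0, -0.0]
contact_force: [0.4, 0.5, -0.1]
opening: 0.351
grasp_force: 0.0
[430.8  296.4  190.86] [-1.020e-01  9.948e-01  3.000e-04 -0.000e+00]
cap depth [486.43 304.07 100.74] [486.06 303.96 100.99] [41.1 41.9  8.4]
```

View pics/w1.png

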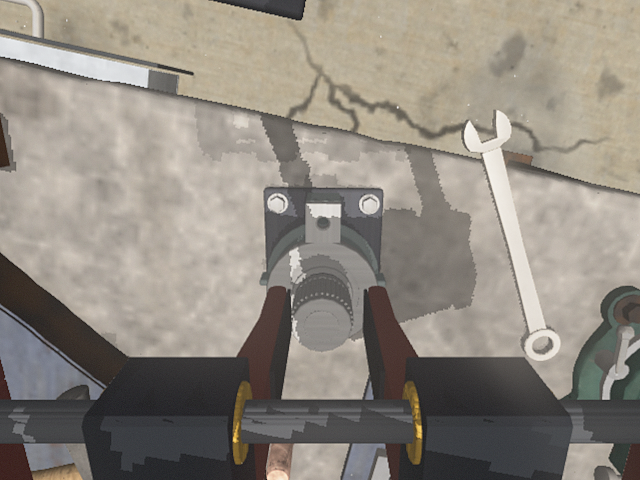

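Wrist view: lock hole at (323,222) in the ear, cap top centre near (322,325), ear aligned with image columns (yaw is good). I'll locate the hole precisely, then go to the pin.

Run:
```python
from h import *
o=telemetry.get_obs(); c=eyes.camera("wrist"); im=cv2.cvtColor(c["color"],cv2.COLOR_RGB2GRAY)
print(o["position"].round(2))
s=im[205:240,303:345]; print(s[::2,::2])
b=cv2.inRange(s,0,75); n,l,st,ce=cv2.connectedComponentsWithStats(b); print(st,ce)
for u,v in [(323,222),(306,203.5),(340,203.5),(306,240)]: print(ray(c,u,v,51,o).round(1))
print(ray(c,322,325,100,o))
goto(431,5.5,190)
```

```text
[430.67 296.6  190.88]
[[ 83 135 192 225 226 224 225 229 226 224 231 233 230 231 231 225 227 228
  239  90  85]
 [ 85 133 145 230 222 220 219 223 222 220 224 225 221 224 223 218 219 219
  232  88  84]
 [ 85 133 149 140 215 219 218 223 222 219 223 223 221 223 224 219 220 219
  231  90  94]
 [ 86 133 149 141 227 220 219 222 221 218 224 224 220 223 223 219 219 219
  231  88  81]
 [ 82 133 151 144 204 221 221 223 222 219 224 224 221 224 223 220 220 218
  232  86  87]
 [ 78 133 152 150 140 228 222 214 204 219 227 231 224 225 214 219 225 224
  233  89  83]
 [ 77 132 151 150 146 135 205 171 129 104  96 105 202 209 186 142 139 136
  217  70  86]
 [ 75 134 152 151 149 145 149 120  88  85  89  83 100 146 148 150 150 147
  158  77  80]
 [ 74 136 151 150 151 147 136  99  83  89  90  89  80 127 153 148 149 147
  157  68  75]
 [ 73 133 150 150 148 146 136  96  94  86  86  88  88 117 155 150 149 148
  157  67  77]
 [ 98 137 153 151 150 147 137 110  94  99 102  97  89 121 153 147 150 148
  156 102  90]
 [105 137 151 151 150 148 144 130 102  94  91  97 120 146 150 148 149 147
  153 102 105]
 [101 135
[... 239 characters left out ...]
148
  144 101 106]
 [ 94 136 149 152 150 149 150 149 148 148 151 150 147 154 150 146 148 148
  143  88 102]
 [ 92 135 147 150 148 145 148 151 149 147 151 151 150 152 149 147 149 147
  142  85  88]
 [ 86 134 151 149 149 147 146 148 149 148 152 150 150 152 149 148 149 146
  141  83  88]]
[[   0    0   42   35 1431]
 [   0    2    2   17   22]
 [  38   12    1    2    2]
 [  38   15    4    5   15]] [[20.58071279 17.09573725]
 [ 0.77272727 11.27272727]
 [38.         12.5       ]
 [39.4        16.86666667]]
[430.6 293.8  51. ]
[419.3 278.7  51. ]
[414.2 303.1  51. ]
[447. 284.  51.]
[488.0468803 305.3273865 100.       ]
shift [  59.  -285.1    0.8] turn 0 q6 -1.238 tilt [ 2.e-04  5.e-04 -1.e+00]
```

```bash
python3 nudge.py '[[10,-45,0,0,0.35],[20,-95,0,0,0.35],[30,-143,0,0,0.35],[40,-190,0,0,0.35],[50,-237,0,0,0.35],[56,-268,0,0,0.35],[59,-285,10,0,0.35],[59,-285,10,0,0.35],[59,-285,10,0,0.35],[59,-285,10,0,0.35]]'
python3 - <<'E'
from h import *
o=telemetry.get_obs(); c,P=cloud("wrist"); print(o["position"].round(2))
cv2.imwrite("pics/w2.png",c["color"][:,:,::-1])
cv2.imwrite("pics/w2c.png",cv2.resize(c["color"][180:280,250:400,::-1],(750,500)))
E
```

```text
clock: 2.4
position: [431.3, 5.8, 181.1]
eef_rot: [-0.102, 0.995, 0.0, 0.0]
contact_force: [0.3, 0.7, 0.5]
opening: 0.348
grasp_force: 0.0
[431.26   5.8  181.11]
```

View pics/w2c.png

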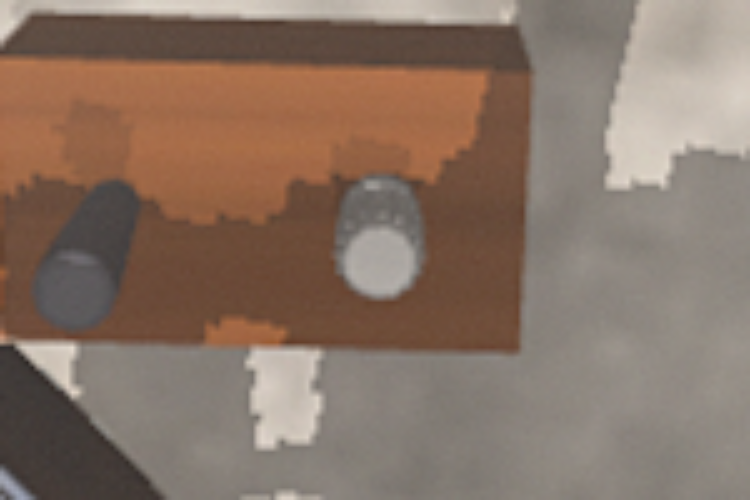

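Crop: pin top at full-image (325.4,231.8), drift to its left and well clear of the fingers.

Run:
```python
from h import *
o=telemetry.get_obs(); c=eyes.camera("wrist")
p=ray(c,325.4,231.8,64,o); print(p.round(2)); goto(p[0],p[1],41.5)
```

```text
[431.59   4.89  64.  ]
shift [-1.000e-01 -8.000e-01  1.396e+02] turn 0 q6 -1.842 tilt [ 5.e-04  2.e-04 -1.e+00]
```

```bash
python3 nudge.py '[[0,-1,45,0,0.35],[0,-1,90,0,0.35],[0,-1,125,0,0.35],[0,-1,139,0,0.35],[0,-1,139,0,0.35],[0,-1,139,0,0.35],[0,-1,139,0,0],[0,-1,139,0,0],[0,-1,139,0,0],[0,-1,139,0,0],[0,-1,139,0,0]]' 30
python3 -c "
from h import *
o=telemetry.get_obs();print(o['position'].round(2),o['contact_force'].round(2),o['torque'].round(2))"
```

```text
clock: 3.6
position: [431.8, 3.5, 42.3]
eef_rot: [-0.101, 0.995, -0.0, 0.001]
contact_force: [0.1, 0.6, 3.8]
opening: 0.127
grasp_force: 30.0
[431.78   3.53  42.31] [0.09 0.63 3.76] [ 0.1  -0.04  0.02]
```

```bash
python3 nudge.py '[[0,0,-10,0,0],[0,0,-40,0,0],[0,0,-80,0,0],[0,0,-110,0,0],[0,0,-110,0,0],[0,0,-110,0,0],[0,0,-110,0,0]]'
python3 - <<'E'
from h import *
o=telemetry.get_obs(); c=eyes.camera("wrist"); print(o["position"].round(2),o["opening"])
cv2.imwrite("pics/w3c.png",cv2.resize(c["color"][180:480,200:450,::-1],(500,600)))
E
```

```text
clock: 4.3
position: [430.6, 3.5, 150.1]
eef_rot: [-0.101, 0.995, 0.0, -0.001]
contact_force: [-0.9, 0.3, -0.2]
opening: 0.131
grasp_force: 30.0
[430.63   3.51 150.13] 0.13120684850627753
```

View pics/w3c.png

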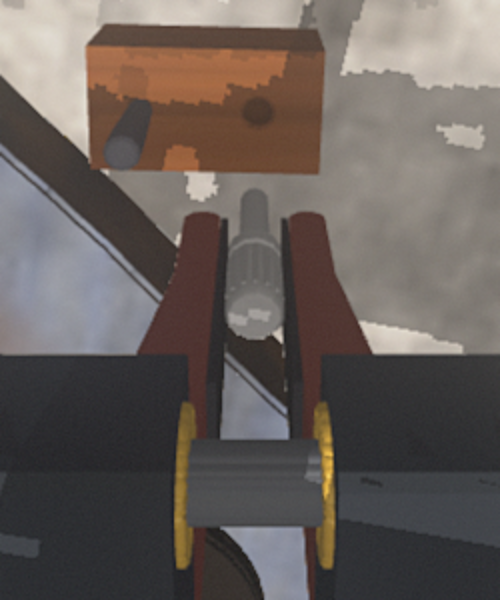

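Held pin: tip near full-image (327,275), head top near (327,337), apparently upright. Now a precise estimate of its axis in the tool frame.

Run:
```python
from h import *
o=telemetry.get_obs(); c=eyes.camera("wrist"); im=cv2.cvtColor(c["color"],cv2.COLOR_RGB2GRAY)
print("col327 rows266..300",im[264:300,326:329].mean(1).round(0).astype(int))
for v in(280,285,290,295): print(v,im[v,314:342])
print("col rows 318..352",im[318:352,325:330].mean(1).round(0).astype(int)); 
for v in (305,312): print(v,im[v,305:350])
Rm=R.from_quat(o["eef_rot"]).as_matrix(); p=o["position"]
f=lambda u,v,dz:(Rm.T@(ray(c,u,v,p[2]+dz,o)-p)).round(2)
for v in (274,276,278): print("tip",v,f(327,v,-36))
for v in (334,337,340): print("top",v,f(327,v,22))
# earlier measurements in tool frame
Rm0=R.from_quat([-0.102,.9948,0,0]).as_matrix()
print("pin at grasp (tool)",Rm0.T@(np.array([431.59,4.89,64])-np.array([431.78,3.53,42.3])))
```

```text
col327 rows266..300 [ 80  75  88 118 131 129 129 128 130 124 106  94  96  98  98  97  98  98
  97  98  96  97  99  96  96  97  98  98  99  97  99 100  98  99 103 120]
280 [131 131 132 131 131 134 102  89  92  93  93  96  97  97  99  99  95  95
  95 102 123 126 125 122 123 124 123 123]
285 [127 126 126 126 126 125 100  90  93  93  96  96  96  96  99  98  96  98
  96  97 113 123 122 122 121 123 121 124]
290 [116 135 130 126 130 125 100  92  94  96  95  97  99  97  99  99  95  96
  93  93 111 121 118 118 117 125  88  46]
295 [117 135 130 134 136 120  99  91  97  99  98  98 100 100 101  99  98  99
  98  94 104 116 119 117 123 127  90  49]
col rows 318..352 [ 97 100 106 108 103 107 110 112 118 126 127 126 125 124 126 124 140 162
 159 160 158 142 125 128 127 127 128 129 128 127 136 116  39  48]
305 [ 61  62  58  60  53  49  49  43  46  87 113 107  96  94  93  90  92  95
  95 100 101  95  96  93  98 103  96  94  95  96  99  98 109 117 108  77
  50  48  47  48  56  62  60  64  63]
312 [ 60  62  58  50  48  47  48  41  74  92  93  92  96  96  95  95  95  92
  97 101 104  94  94  95 100 106  95  96  97  95  99 102  96  97  97  83
  53  45  47  47  50  58  55  61  61]
tip 274 [ 2.06  0.21 36.01]
tip 276 [ 0.97  0.21 36.  ]
tip 278 [-0.14  0.21 36.  ]
top 334 [  1.7    0.24 -21.99]
top 337 [  0.42   0.24 -22.  ]
top 340 [ -0.87   0.24 -22.  ]
pin at grasp (tool) [ -0.08994214   1.37025925 -21.7       ]
```

Run:
```python
from h import *
goto(431,293.2,127)
```

```text
shift [-59.  283.6  22.9] turn 0 q6 -1.845 tilt [-3.1e-03  2.0e-04 -1.0e+00]
```

```bash
python3 nudge.py '[[-6,30,0,0,0],[-16,78,0,0,0],[-26,125,0,0,0],[-36,172,0,0,0],[-46,219,0,0,0],[-54,258,0,0,0],[-59,283,10,0,0],[-59,283.5,23,0,0],[-59,283.5,23,0,0],[-59,283.5,23,0,0],[-59,283.5,23,0,0]]'
python3 - <<'E'
from h import *
o=telemetry.get_obs(); c=eyes.camera("wrist"); print(o["position"].round(2))
im=cv2.cvtColor(c["color"],cv2.COLOR_RGB2GRAY)
s=im[235:275,306:348]
print(s[::2,::2])
cv2.imwrite("pics/w4.png",cv2.resize(c["color"][220:350,250:400,::-1],(690,598)))
Rm=R.from_quat(o["eef_rot"]).as_matrix()
for u,v in((322,250),(327,250),(327,260)): print(u,v,(Rm.T@(ray(c,u,v,51,o)-o["position"])).round(2))
E
```

```text
clock: 5.5
position: [432.3, 292.0, 129.0]
eef_rot: [-0.101, 0.995, -0.0, 0.0]
contact_force: [-0.6, 0.4, 0.6]
opening: 0.121
grasp_force: 30.0
[432.26 291.97 129.02]
[[ 74 136 151 152 153 156 114 115 120 130 115 115 126 157 157 140 137 123
  115 140 153]
 [ 68 135 150 151 152 150 131 114 112 158 153 152 157 154 153 150 154 156
  152 150 149]
 [ 72 135 151 152 152 151 148 154 152 153 152 148 155 154 156 153 151 155
  150 151 151]
 [ 72 135 149 150 152 152 148 148 152 155 148 145 139 150 154 153 154 154
  150 151 150]
 [ 73 137 150 151 153 149 149 150 152 140 102  89  83  95 119 144 155 152
  149 151 148]
 [ 71 134 150 151 151 151 149 151 134  86  84  87  86  85  76 110 151 155
  148 149 150]
 [ 82 138 149 149 153 151 148 146 115  84  85  86  86  86  81  97 131 154
  148 151 151]
 [101 138 150 150 152 148 147 136 106  96  93  83  85  86  98  85 118 155
  148 149 149]
 [104 137 150 151 152 149 147 142 116  92  94 102 102  96  91  92 123 153
  146 151 151]
 [102 137 152 150 151 150 149 148 129  92  91  93  94  93  88 109 142 152
  148 150 149]
 [102 136 150 151 151 150 147 148 136 126 1
[... 231 characters left out ...]
28 152 152 149 149 147 148 150 151 148 149 152 154 148 150 154 151
  147 149 148]
 [ 86 119 151 149 149 150 148 145 150 150 148 148 152 153 148 148 153 151
  147 149 148]
 [ 84 119 151 152 150 151 148 147 151 150 149 147 154 151 148 148 152 150
  146 149 148]
 [ 87 118 151 150 150 151 149 150 150 148 152 148 153 152 149 150 154 148
  148 149 147]
 [ 79 119 152 149 150 148 146 145 148 148 149 148 153 151 150 149 152 149
  147 149 147]
 [ 89 122 151 155 154 152 146 147 149 148 148 147 151 152 149 149 152 148
  148 151 150]
 [ 92  97 109 113 127 134 146 147 150 147 141 143 153 148 146 147 149 144
  131 128 129]]
322 250 [ 0.28 -2.84 78.02]
327 250 [ 0.28  0.19 78.02]
327 260 [-6.18  0.19 78.02]
```

View pics/w4.png

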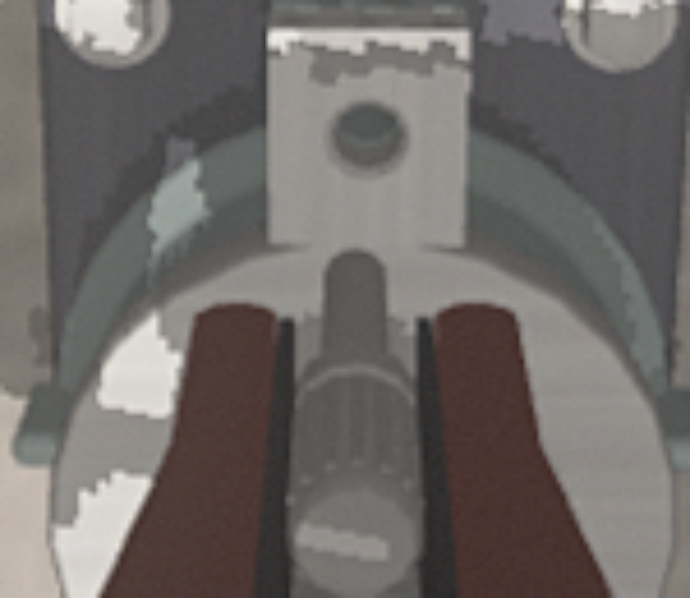

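View: hole centre at (329.5,249.5), pin tip at (327,275) still aimed about 1.5 mm off in tool y and 0.5 mm in x; correcting and going down in stages.

```bash
python3 nudge.py '[[0.6,1.5,0,0,0],[0.6,1.5,15,0,0],[0.6,1.5,32,0,0],[0.6,1.5,38,0,0],[0.6,1.5,42,0,0],[0.6,1.5,46,0,0],[0.6,1.5,50,0,0],[0.6,1.5,50,0,0],[0.6,1.5,50,0,0]]'
```

```text
clock: 6.45
position: [431.1, 294.5, 78.8]
eef_rot: [-0.101, 0.995, -0.0, 0.0]
contact_force: [0.7, 0.0, -0.3]
opening: 0.129
grasp_force: 30.0
```

```bash
python3 nudge.py '[[0,0,4,0,0],[0,0,8,0,0],[0,0,12,0,0],[0,0,16,0,0],[0,0,19,0,0],[0,0,21,0,0],[0,0,23,0,0],[0,0,23,0,0],[0,0,23,0,0]]'
```

```text
clock: 7.35
position: [431.0, 294.4, 55.6]
eef_rot: [-0.101, 0.995, -0.0, -0.0]
contact_force: [-0.4, -0.1, -1.0]
opening: 0.125
grasp_force: 30.0
```

```bash
python3 nudge.py '[[0,0,1,0,0],[0,0,2,0,0],[0,0,2,0,0],[0,0,2,0,0]]'; python3 nudge.py '[[0,0,0,0,0.2],[0,0,0,0,0.3],[0,0,0,0,0.35],[0,0,0,0,0.35],[0,0,-20,0,0.35],[0,0,-60,0,0.35],[0,0,-100,0,0.35],[0,0,-115,0,0.35],[0,0,-115,0,0.35],[0,0,-115,0,0.35],[0,0,-115,0,0.35]]'
python3 - <<'E'
from h import *
o=telemetry.get_obs(); c,P=cloud("wrist"); print(o["position"].round(2))
cv2.imwrite("pics/w5.png",c["color"][180:480,150:500,::-1])
m=(np.hypot(P[...,0]-431,P[...,1]-294)<9)&(P[...,2]>60); print("pin top z",np.median(P[m],0).round(1),m.sum())
p=(P[...,2]>95)&(P[...,2]<106)&(np.hypot(P[...,0]-488,P[...,1]-304)<35); print(P[p].mean(0).round(1))
E
```

```text
clock: 7.75
position: [431.2, 294.5, 55.2]
eef_rot: [-0.101, 0.995, 0.0, 0.001]
contact_force: [-2.9, -2.6, 6.1]
opening: 0.127
grasp_force: 30.0
clock: 8.85
position: [430.2, 293.9, 165.8]
eef_rot: [-0.101, 0.995, -0.001, -0.002]
contact_force: [-0.1, 1.0, -1.2]
opening: 0.353
grasp_force: 0.0
[430.19 293.92 165.79]
pin top z [428.9 293.8  76.6] 403
[486.3 304.  100.7]
```

View pics/w5.png

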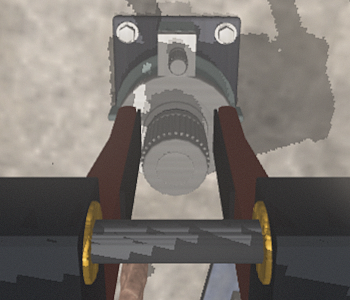

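Pin is home (top at z≈77, seated at the ear) and free. Next: grip the cap, whose axis is at hole + 58 mm along the head's x.

```bash
python3 nudge.py '[[-20,0,0,0.1,0.65],[-45,0,0,0.25,0.65],[-57,0,0,0.4,0.65],[-58,0,0,0.5,0.65],[-58,0,0,0.6,0.65],[-58,0,0,0.6,0.65],[-58,0,0,0.6,0.65],[-58,0,0,0.6,0.65]]'; python3 -c "
from h import *
goto(487.9,306.0,69)"
```

```text
clock: 9.7
position: [487.5, 306.0, 168.0]
eef_rot: [0.196, 0.981, -0.0, -0.0]
contact_force: [0.7, -0.4, 0.2]
opening: 0.649
grasp_force: 0.0
shift [-0.4  0.2 99. ] turn 0 q6 -0.675 tilt [-8.e-04 -5.e-04 -1.e+00]
```

```bash
python3 nudge.py '[[0,0,25,0,0.65],[0,0,60,0,0.65],[0,0,88,0,0.65],[0,0,98,0,0.65],[0,0,98,0,0.65],[0,0,98,0,0.65],[0,0,98,0,0.4],[0,0,98,0,0.3],[0,0,98,0,0.3],[0,0,98,0,0.3],[0,0,98,0,0.3]]' 45;python3 -c "
from h import *
o=telemetry.get_obs();print(o['torque'].round(2),o['position'].round(2))"; python3 nudge.py '[[0,0,0,-0.1,0.3],[0,0,0,-0.2,0.3],[0,0,0,-0.25,0.3],[0,0,0,-0.25,0.3]]'; python3 -c "
from h import *
o=telemetry.get_obs();print(o['torque'].round(2),o['qpos'].round(3))"
```

```text
clock: 10.8
position: [488.7, 306.4, 72.6]
eef_rot: [0.197, 0.98, 0.001, 0.001]
contact_force: [-0.6, -1.4, 5.8]
opening: 0.496
grasp_force: 45.0
[-0.4   0.13 -0.01] [488.69 306.37  72.6 ]
clock: 11.2
position: [488.5, 307.0, 72.8]
eef_rot: [0.072, 0.997, 0.001, 0.001]
contact_force: [-1.2, 0.7, 6.0]
opening: 0.497
grasp_force: 45.0
[0.03 0.26 0.04] [ 5.020e-01  4.900e-02  1.541e+00  1.000e-03  1.549e+00 -9.240e-01]
```

Only ~0.05 Nm after 0.25 rad anticlockwise, so it is giving (right-hand). Carrying on while following the rise.

```bash
python3 nudge.py '[[0,0,-1.2,-0.12,0.3],[0,0,-1.5,-0.24,0.3],[0,0,-1.9,-0.36,0.3],[0,0,-2.2,-0.48,0.3],[0,0,-2.6,-0.6,0.3],[0,0,-2.6,-0.6,0.3],[0,0,-2.6,-0.6,0.3]]'
python3 - <<'E'
from h import *
o=telemetry.get_obs();print(o['torque'].round(2),o['qpos'].round(3))
c=eyes.camera("wrist"); cv2.imwrite("pics/w6.png",c["color"][180:480,150:500,::-1])
E
```

```text
clock: 11.9
position: [488.2, 306.5, 73.9]
eef_rot: [-0.223, 0.975, 0.0, 0.001]
contact_force: [0.0, -0.2, 2.9]
opening: 0.496
grasp_force: 45.0
[ 0.08  0.12 -0.02] [ 0.501  0.048  1.539  0.     1.553 -1.52 ]
```

View pics/w6.png

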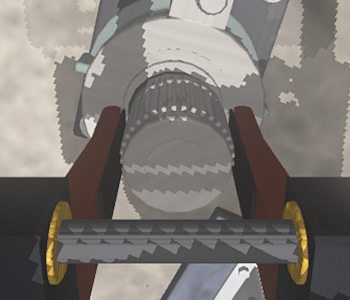

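```bash
python3 - <<'E'
from h import *
o=telemetry.get_obs(); c,P=cloud("wrist")
m=(np.hypot(P[...,0]-431,P[...,1]-294)<20)&(P[...,2]>60)&(P[...,2]<90); print("pin top",P[m].mean(0).round(1),np.percentile(P[m][:,2],[10,50,90]).round(1),m.sum())
m=(np.hypot(P[...,0]-431,P[...,1]-294)<20)&(P[...,2]>45)&(P[...,2]<56); print("ear",P[m].mean(0).round(1),m.sum())
E
python3 nudge.py '[[0,0,-0.3,-0.12,0.3],[0,0,-0.7,-0.24,0.3],[0,0,-1,-0.36,0.3],[0,0,-1.4,-0.48,0.3],[0,0,-1.5,-0.52,0.3],[0,0,-1.5,-0.52,0.3]]';python3 -c "
from h import *
o=telemetry.get_obs();print(o['torque'].round(2),o['qpos'].round(3))"
```

```text
pin top [430.4 293.3  75.4] [69.4 76.9 78.1] 946
ear [432.4 292.5  51.4] 3546
clock: 12.6
position: [487.8, 306.1, 74.5]
eef_rot: [-0.467, 0.884, 0.0, -0.0]
contact_force: [0.1, -0.2, 0.8]
opening: 0.498
grasp_force: 45.0
[ 0.08 -0.01  0.02] [ 0.501  0.048  1.538  0.     1.555 -2.041]
```

Pin home, ear in line, turned 1.37 rad. Lift gently first.

```bash
python3 nudge.py '[[0,0,-3,0,0.3],[0,0,-6,0,0.3],[0,0,-10,0,0.3],[0,0,-15,0,0.3],[0,0,-15,0,0.3]]'
```

```text
clock: 13.1
position: [488.2, 306.4, 90.8]
eef_rot: [-0.468, 0.884, 0.0, 0.001]
contact_force: [-0.3, -0.9, -1.9]
opening: 0.494
grasp_force: 45.0
```

```bash
python3 nudge.py '[[0,0,-8,0,0.3],[0,0,-22,0,0.3],[0,0,-40,0,0.3],[0,0,-60,0,0.3],[0,0,-78,0,0.3],[0,0,-88,0,0.3],[0,0,-90,0,0.3],[0,0,-90,0,0.3],[0,0,-90,0,0.3],[0,0,-90,0,0.3]]'
python3 - <<'E'
from h import *
o=telemetry.get_obs(); c,P=cloud("wrist")
m=(np.hypot(P[...,0]-431,P[...,1]-294)<20)&(P[...,2]>60)&(P[...,2]<90); print("pin top",P[m].mean(0).round(1),m.sum())
c2,Q=cloud("scene"); m=(np.hypot(Q[...,0]-488,Q[...,1]-306)<60)&(Q[...,2]>85)&(Q[...,2]<400); print(np.histogram(Q[m][:,2],bins=range(85,300,15)))
cv2.imwrite("pics/s7.png",cv2.resize(c2["color"][60:260,120:320,::-1],(600,600)))
E
```

```text
clock: 14.1
position: [487.4, 305.9, 178.4]
eef_rot: [-0.468, 0.884, -0.0, -0.001]
contact_force: [-0.4, -0.4, -1.7]
opening: 0.497
grasp_force: 45.0
pin top [431.9 290.9  75.1] 368
(array([ 48,   0,   0,   0,   0,  48, 115, 153, 190,  55,  71,   8, 217,
       289]), array([ 85, 100, 115, 130, 145, 160, 175, 190, 205, 220, 235, 250, 265,
       280, 295]))
```

View pics/s7.png

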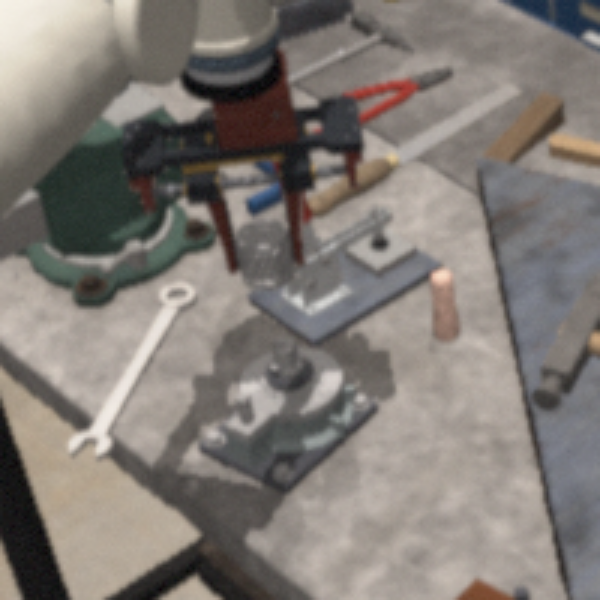

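The scene crop shows the cap held between the fingers at (265,250), the bare spindle nose below at (288,365) and the pin in the ear at (245,410). Cap bottom is at about z = 164. Handing in.

```bash
python3 -c "
from cell import bot, eyes, telemetry, workorder
print(workorder.hand_in())"
```

```text
the job is handed in; nothing more can be done
None
```

I handed the job in at about 14 s: the lock pin is home and released in the left head, and its cap (right-hand thread) came off anticlockwise and is held upright about 7 cm above the spindle's end; the hand-in returned no verdict.

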